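# Set the staple depth by thumbwheel and lock it

### The arm

A 6-joint arm with a two-finger parallel gripper is mounted at the origin on a cart in front of the work surface, level with it; the furniture and walls round the work are solid. World frame = base frame: x ahead of the robot, y to its left, z up, the work surface at z = 0. Lengths are in mm, angles in rad, forces in N, time in s.
With the tool pointing down it reaches from about 400 to 925 mm from the base axis. Payload 12.5 kg.
Tool frame: the origin (TCP) lies on the centre line of the jaws, within the pads' length; the fingertips stand 25 mm ahead of it and the grasp point (between the pads) lies 6 mm ahead of it; z points along the fingers, y is the direction in which the jaws open and shut (so a half turn about z gives the same grasp; the last joint's range is limited). The gripper opens to 95 mm and grips with 3 to 60 N. Pads are 20 mm wide; open, the fingers measure 119 mm over their backs; the gripper's body (75 mm by 180 mm) begins 59 mm behind the grasp point.
Start: joints at [1.189, 0.491, 1.559, -0, 1.092, -0.106], TCP at [170.18, 601.401, 239.661] pointing down, gripper open.
Joint ranges: [-3.1, 3.1], [-0.84, 2.19], [0.05, 2.79], [-1.13, 4.28], [0.06, 2.93], [-2.69, 2.69]. Speed limits (rad/s): [2.22, 2.22, 2.79, 3.14, 3.14, 3.14].

### API

Orientations are given as a rotation vector (axis times angle).
In Python, from rig import manip gives the robot as it stands. The module is installed in compiled form; this text tells all that it offers.
- The arm moves only by the shell command python3 -m pendant 'ROWS'. ROWS is text: rows parted by semicolons, each of 7 numbers parted by spaces: the turn, a rotation vector about the tool's x, y, z in degrees, then the shift along the tool's x, y, z in mm, then the gripper's target within -1 to 1 (shut at 1, half-way at 0, fully open at -1). A call has 1 to 5 rows; each row is the pose to reach, as a shift and turn from the pose commanded when the call began, along the tool's axes at that moment; what a row does not reach only later rows make up. A row lasts 1/10 s, in which the tool goes at most 50 mm and 8.59 degrees, less where a joint would pass 70% of its speed; a pose out of reach is approached as far as the arm can. A call with a gripper value outside its range is refused whole. The fingers move at their own pace and stop on an object; the grip force is fixed at half the most. Time passes only in rows, so rows that repeat a pose let the fingers close. It gives the time, the measured TCP pose, the force and the opening at its end, in the units of the state.
- manip.sense(): the state, without advancing time (a new reading comes with each control period).
- manip.snapshot(name): name is "side" or "top"; returns (picture, depth): 384x512x3 uint8, red, green, blue; 384x512 float32, mm along the optical axis (not along the pixel's ray), 0 where there is no reading.
- manip.camera_info(name): a dict with "fx", "fy", "cx", "cy" (pixels), "position" and "orientation" of the camera in the world. Camera axes: x right, y down, z forward; pixel columns grow to the right and rows downward; lengths in mm; the calibration is good to about 2 mm. A picture is of the moment at which its call begins. camera_info takes no time and is no camera call.
- manip.hand_in(): hands the job in, once; it reports no verdict.
Trained networks look in the newest picture that a camera, given by its name, has taken for a name from the list of things; names that differ only in an ending like _2 or _b are one class to them, and where a whole thing is asked for, a point or a joint stands for the part that bears it (a point fixed in the world has none). Each returns a list of dicts, best first, with "score" (0 to 1); they miss things now and then, are a little off and sometimes report something else, mostly with a low value. They report only what shows in the picture. A call takes as long as a camera call.
- manip.recognise(camera, thing): "centre" ([column, row] in pixels, amid what is visible of it).
- manip.cut_out(camera, thing): "region" (384x512 bool, what is visible of it) and "centre" ([column, row] in pixels, amid what is visible of it).
The state is a dict: "t": time; "joint_positions": joint angles; "joint_velocities": joint speeds; "joint_torque": joint torques, N m; "tcp_pos": TCP position; "tool_rot": TCP orientation; "wrist_force": force on the tool from outside, world axes, zero at the start; "ft_torque": the same for the moment, N m; "opening": finger opening in mm.
Only numpy, scipy, OpenCV 4.12 (cv2) and the standard library are available. Lean on these libraries where they do the work, as an engineer would, in place of code of your own. Each camera call takes 0.05 s, during which the arm holds its last target.

### The job

On the grey electric stapler, roll the edge thumbwheel in the top panel gently with a fingertip until the red depth pointer lines up with the blue flag, then push the orange lock knob fully away to its locked end. Keep your touch on the stapler light, under about 14 N, because its wheel sits on a light spring, and leave the box of staples, the stamp and the tape roll where they are.

Things in the scene. Friction and masses are not known exactly. Their poses are not given: they have to be found in the camera images.
- depth_unit: The grey electric stapler, fixed to the table, 140 mm (its x) by 200 mm (its y) by 62 mm high. Origin at the centre of its underside; its x points away from the operator (back of the machine), y to its left, z up. The flat top panel is 62 mm above the origin. No more than 14 N may ever act on any part of it.
- wheel_slot (a point): Centre of the slot (47 mm along the machine's x, 14 mm along y) in the top panel, at panel height. Above it is the rim of a dark ribbed thumbwheel: 25 mm radius, 10 mm wide, axle along the machine's y. It runs out of true, by an unknown amount: its top stands 6 to 12 mm proud and rises or sinks by up to 3 mm per rad as it turns: feel for it. It is sprung and sinks 0.33 mm per newton, 6 mm at most.
- thumbwheel (a joint): Wheel angle, rad, 0 to 6.4; grows as the rim's top is rolled away (machine's +x): 20 mm of rim is 0.8 rad, so several strokes are needed. Each rad moves the red pointer 18 mm to the right (machine's -y). Drag about 2.5 N at the rim, a little more when fast: pressed under about 4 N the finger slips, 5 to 9 N rolls it well. Stays where left.
- depth_pointer_mark (a point): White line on the red pointer (10 mm wide) in the front half of the groove along y across the back of the top panel; geared to the wheel. It starts at the left and runs along the machine's y, dipping with the wheel while that is pressed. It lies just below panel level, not to be pushed by hand. The point is on the groove's middle line.
- depth_flag_mark (a point): White line on the blue flag (10 mm wide) in the rear half of the same groove: the wanted depth, to the right of the pointer at the start. It stays put. The point is on the groove's middle line, so lined up means that both points have the same y in the machine's frame.
- lock_knob (a point): Centre of the orange lock knob, 12 mm (x) by 24 mm (y) by 14 mm high, standing on the top panel right of the wheel, its underside at panel height. It slides in the machine's +x by 20 mm with about 2 N of drag and stays where it is left; push it from its front side.
- lock_slide (a joint): Lock position in m: 0 unlocked (front end), 0.020 fully locked (back end). It starts within 5 mm of the front end.
- staple_box_a: Cardboard box of staples, 41 x 74 x 27 mm, loose, origin at the centre of its underside. Leave alone.
- rubber_stamp: Wooden rubber stamp, 28 x 58 x 73 mm, standing loose, origin at the centre of its underside. Leave alone.
- tape_roll: Roll of tan tape, 104 mm across, 25 mm high, lying loose, origin at the centre of its underside. Leave alone.

How it is judged (in metres and radians):
On the way, in this order (a step that is already met when the one before it is completed fails the run):
1. the red pointer is lined up with the blue flag by rolling the wheel, with the lock still open (y of depth_pointer_mark in the frame of depth_flag_mark between -0.003 and 0.003 m and value of joint lock_slide below 0.01 m), for 0.2 s.
2. the lock knob is pushed to its locked end (value of joint lock_slide above 0.016 m), for 0.2 s.
At the end, for the whole second after the job is handed in: The red pointer's line is within 3 mm of the blue flag's line along the groove, and the lock knob is within 4 mm of its locked end (joint beyond 0.016 m) (y of depth_pointer_mark in the frame of depth_flag_mark between -0.003 and 0.003 m and value of joint lock_slide above 0.016 m); the robot touches nothing.
It fails at once if the stapler or any of its parts is pressed with more than 14 N (contact force between anything else and depth_unit above 14 N).
It fails at once if the box of staples, the stamp or the tape roll is moved by more than 15 mm (distance of any of staple_box_a, rubber_stamp, tape_roll from where it was at the start of the episode above 0.015 m).
It also fails if it takes over 72 s, if anything falls off the work surface, if the arm or the gripper's body presses on something with over 40 N, if the wrist force passes 120 N, or if a joint passes its speed limit or range.

## Working session

There is one attempt and no reset: what is moved stays moved. The work goes in short steps, Python scripts to look and compute and a shell command to move; the robot and the scene stay as the last step left them, time stands still between calls to the robot, and variables do not carry over. Pictures are saved under pics/ and viewed, and the job is handed in when it is done.

```bash
mkdir -p pics; python3 - <<'E'
from rig import manip
import cv2
s=manip.sense();print(s)
for n in("side","top"):
    p,d=manip.snapshot(n);print(n,manip.camera_info(n))
    cv2.imwrite(f"pics/{n}0.png",cv2.cvtColor(p,cv2.COLOR_RGB2BGR))
    import numpy as np;np.savez(f"{n}0.npz",p=p,d=d)
    for t in["depth_unit","wheel_slot","depth_pointer_mark","depth_flag_mark","lock_knob","staple_box_a","rubber_stamp","tape_roll"]:
        r=manip.recognise(n,t);print(n,t,[(x["centre"],round(x["score"],2)) for x in r[:3]])
E
```

```text
{'t': 0.0, 'joint_positions': array([ 1.18942818e+00,  4.91584866e-01,  1.55946271e+00, -3.30510358e-05,
        1.09171060e+00, -1.05636136e-01]), 'joint_velocities': array([-5.69549853e-04, -1.52604044e-03,  3.64992476e-04, -1.37623238e-03,
       -8.13921629e-05,  5.49527923e-04]), 'joint_torque': array([ 1.30853492e-03, -6.12632632e+01, -2.58175671e+01,  6.92857127e-02,
        4.81304002e-02, -7.29677413e-05]), 'tcp_pos': array([170.07981913, 601.17953694, 239.04144727]), 'tool_rot': array([-4.31689570e-01, -3.11153636e+00,  1.78775995e-03]), 'wrist_force': array([ 0.0414371 , -0.03910016, -0.32918811]), 'ft_torque': array([-0.03921704, -0.02766316, -0.01482153]), 'opening': 94.94967950036774}
side {'fx': 423.8631820089252, 'fy': 423.8631820089252, 'cx': 251.05363620250387, 'cy': 190.08754987145954, 'position': array([ 451.99437674, 1138.11476864,  556.04073111]), 'orientation': array([-0.12901861,  2.66282623, -1.59993899])}
side depth_unit [([258.7, 177.5], 0.91)]
side wheel_slot [([259.3, 179.7], 0.97), ([269.6, 176.9], 0.43), ([318.3, 259.4], 0.33)]
side depth_pointer_mark []
side depth_flag_mark []
side lock_knob []
side staple_box_a [([159.1, 231.9], 0.53)]
side rubber_stamp [([318.1, 258.6], 0.88)]
side tape_roll [([256.0, 264.5], 0.8), ([158.7, 235.4], 0.28)]
top {'fx': 388.7465611594737, 'fy': 388.7465611594737, 'cx': 261.7158362533038, 'cy': 198.95440848308098, 'position': array([ 450.17821799,  250.14618521, 1077.15896304]), 'orientation': array([-2.16633752,  2.21511837, -0.08419304])}
top depth_unit [([319.1, 196.4], 0.56)]
top wheel_slot []
top depth_pointer_mark []
top depth_flag_mark [([323.8, 196.8], 0.32)]
top lock_knob [([346.3, 203.8], 0.38)]
top staple_box_a [([211.0, 127.0], 0.71)]
top rubber_stamp [([203.3, 255.3], 0.72)]
top tape_roll [([184.9, 205.6], 0.87)]
```

View pics/top0.png

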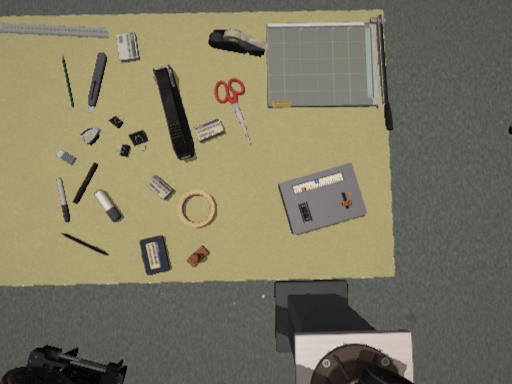

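View pics/side0.png

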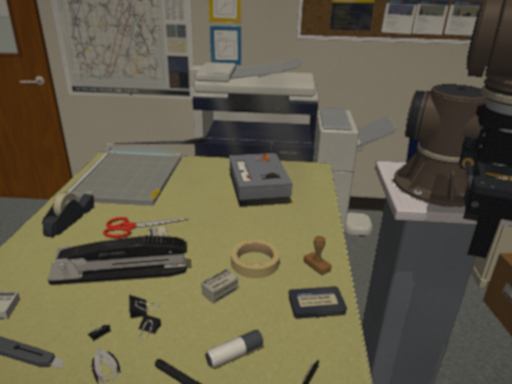

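```bash
python3 - <<'E'
import cv2,numpy as np
a=np.load('top0.npz')['p'];b=np.load('side0.npz')['p']
cv2.imwrite('pics/top0z.png',cv2.resize(cv2.cvtColor(a[140:260,260:400],4),None,fx=5,fy=5,interpolation=2))
cv2.imwrite('pics/side0z.png',cv2.resize(cv2.cvtColor(b[110:240,190:340],4),None,fx=5,fy=4.6,interpolation=2))
E
```

```text
(no output)
```

View pics/top0z.png

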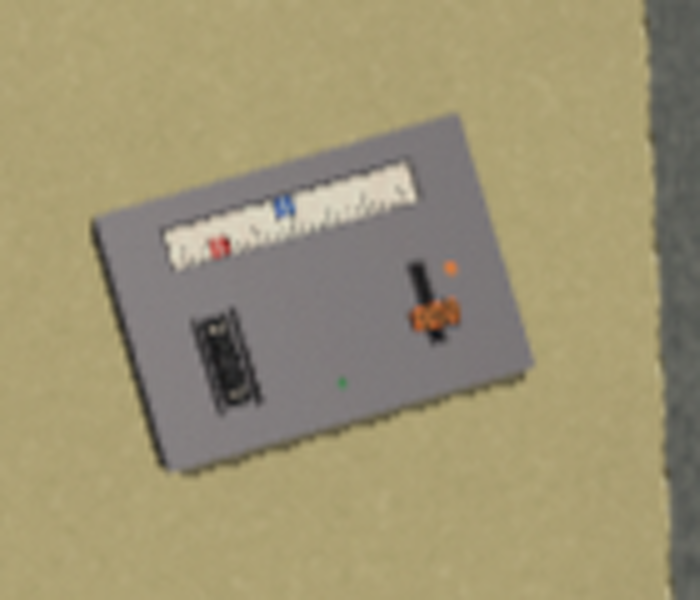

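View pics/side0z.png

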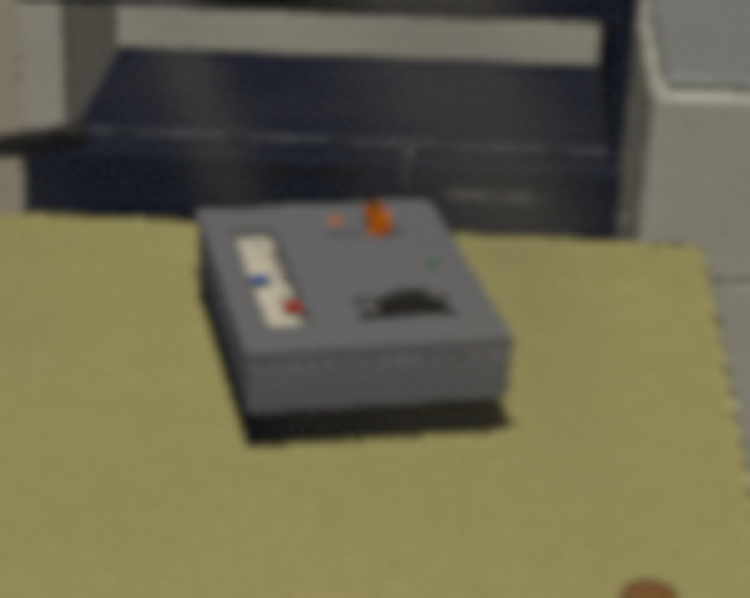

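```bash
cat > h.py <<'E'
from rig import manip
import cv2,numpy as np
from scipy.spatial.transform import Rotation as R
def ray(cam,px,z):
    i=manip.camera_info(cam);px=np.atleast_2d(px).astype(float)
    d=np.c_[(px[:,0]-i["cx"])/i["fx"],(px[:,1]-i["cy"])/i["fy"],np.ones(len(px))]
    d=R.from_rotvec(i["orientation"]).apply(d);o=i["position"]
    return o+d*((z-o[2])/d[:,2])[:,None]
def blobs(p,off=(0,0)):
    q=p.astype(float);r,g,b=q[...,0],q[...,1],q[...,2];o={}
    for n,w in(("red",np.clip(r-1.6*np.maximum(g,b)-10,0,None)*(g<b*1.35)),("blue",np.clip(b-1.25*r-10,0,None)),("orange",np.clip(r-1.5*g-10,0,None)*(g>b*1.35))):
        ys,xs=np.nonzero(w);ww=w[ys,xs];
        o[n]=(np.array([(xs*ww).sum(),(ys*ww).sum()])/max(ww.sum(),1e-9)+off,len(xs))
    return o
E
python3 - <<'E'
from h import *
a=np.load('top0.npz')['p'];off=(260,140)
crop=a[140:260,260:400].copy()
hsv=cv2.cvtColor(crop,cv2.COLOR_RGB2HSV)
m=((hsv[...,1]<45)&(hsv[...,2]>80)).astype(np.uint8)
m=cv2.morphologyEx(m,cv2.MORPH_OPEN,np.ones((3,3)))
cs,_=cv2.findContours(m,0,1);c=max(cs,key=cv2.contourArea)
hull=cv2.convexHull(c).reshape(-1,2)+off
W=ray("top",hull,62)[:,:2].astype(np.float32)
r=cv2.minAreaRect(W);print("rect",r,cv2.boxPoints(r))
b=blobs(crop,off)
for k,z in(("red",61),("blue",61),("orange",74)): print(k,b[k],ray("top",b[k][0],z))
print("slot",ray("top",[[260+227/5,140+360/5]],62),ray("top",[[260+227/5,140+360/5]],70))
# depth of panel
d=np.load('top0.npz')['d'];print(d[200:230:5,320:335:5])
bs=np.load('side0.npz')['p'];b=blobs(bs[150:190,225:300],(225,150));
for k,z in(("red",61),("blue",61),("orange",74)): print(k,b[k],ray("side",b[k][0],z))
s=manip.sense();print(R.from_rotvec(s["tool_rot"]).as_matrix())
E
```

```text
rect ((518.272705078125, 81.80877685546875), (139.93630981445312, 200.48086547851562), 14.864768028259277) [[424.9306    160.74504  ]
 [476.36163   -33.026535 ]
 [611.6148      2.8725128]
 [560.1838    196.64409  ]]
red (array([304.07051282, 188.87393162]), 8) [[543.56344681 128.73717782  61.        ]]
blue (array([316.24859663, 180.77305533]), 11) [[564.26048728  96.02855717  61.        ]]
orange (array([346.20785219, 202.39030023]), 27) [[504.85928859  22.15830093  74.        ]]
slot [[482.72377187 127.19846098  62.        ]] [[482.46729536 128.16735534  70.        ]]
[[1017.23456 1015.85675 1019.1029 ]
 [1017.34326 1017.7548  1017.2288 ]
 [1016.6228  1014.8269  1016.52625]
 [1017.3805  1013.7626  1014.27625]
 [1014.0947  1013.3712  1013.3376 ]
 [1013.5641  1076.7615  1073.531  ]]
red (array([248.43165468, 176.14388489]), 4) [[539.97053736 134.00811569  61.        ]]
blue (array([241., 171.]), 1) [[562.93918684 104.89852744  61.        ]]
orange (array([265.18600683, 157.47098976]), 21) [[501.69994506  35.42475102  74.        ]]
[[-9.62202744e-01  2.72334129e-01  2.91500325e-05]
 [ 2.72334131e-01  9.62202740e-01  8.63461520e-05]
 [-4.53323706e-06  9.10210532e-05 -9.99999996e-01]]
```

```bash
python3 -m pendant '0 0 0 -36 -31 0 1; 0 0 0 -72 -62 0 1; 0 0 0 -108 -93 0 1; 0 0 0 -144 -124 0 1; 0 0 0 -180 -155 0 1'; python3 -m pendant '0 0 -8 -36 -31 0 1; 0 0 -16 -72 -62 0 1; 0 0 -24 -108 -93 0 1; 0 0 -30.7 -144 -124 0 1; 0 0 -30.7 -180 -155 0 1'
cat >> h.py <<'E'
YAW=np.deg2rad(14.86);MX=np.array([np.cos(YAW),np.sin(YAW)]);MY=np.array([-MX[1],MX[0]]);C=np.array([518.3,81.8])
def mach(p): d=np.asarray(p)[:2]-C;return np.array([d@MX,d@MY])
def st():
    s=manip.sense();f=s["wrist_force"];return dict(t=round(float(s["t"]),2),m=mach(s["tcp_pos"]).round(1),tipz=round(s["tcp_pos"][2]-25,1),f=f.round(1),fx=round(float(f[:2]@MX),1),op=round(s["opening"],1),xdir=np.rad2deg(np.arctan2(*R.from_rotvec(s["tool_rot"]).as_matrix()[[1,0],0])).round(1))
E
python3 -c "from h import*;print(st())"
```

```text
t: 1.4
tcp_pos: [301.8, 401.7, 239.8]
tool_rot: [0.431, 3.112, 0.001]
wrist_force: [2.1, 0.6, 1.0]
opening: 60.4
t: 1.9
tcp_pos: [425.8, 214.4, 239.9]
tool_rot: [-0.415, 3.113, 0.0]
wrist_force: [0.4, 1.0, 0.7]
opening: 20.7
{'t': 1.9, 'm': array([-55.4, 151.9]), 'tipz': np.float64(214.9), 'f': array([0.4, 1. , 0.7]), 'fx': 0.6, 'op': 20.7, 'xdir': np.float64(-164.8)}
```

```bash
python3 -m pendant '0 0 0 -10 -44 0 1; 0 0 0 -20 -88 20 1; 0 0 0 -20 -88 65 1; 0 0 0 -20 -88 105 1; 0 0 0 -20 -88 125 1';python3 -m pendant '0 0 0 0 0 0 1;0 0 0 0 0 0 1;0 0 0 0 0 0 1'
python3 -c "
from h import*
print(st())
for n in('top','side'):
    p,d=manip.snapshot(n);q=p[140:260,260:400] if n=='top' else p[110:240,190:340]
    cv2.imwrite(f'pics/{n}1.png',cv2.resize(cv2.cvtColor(q,4),None,fx=5,fy=4.6))
"
```

```text
t: 2.4
tcp_pos: [466.3, 135.2, 112.1]
tool_rot: [0.405, -3.112, -0.0]
wrist_force: [0.0, -0.1, 0.0]
opening: 0.7
t: 2.7
tcp_pos: [467.7, 136.1, 115.9]
tool_rot: [-0.407, 3.113, 0.0]
wrist_force: [0.3, -0.2, 0.1]
opening: 0.4
{'t': 2.7, 'm': array([-35. ,  65.5]), 'tipz': np.float64(90.9), 'f': array([ 0.3, -0.2,  0.1]), 'fx': 0.2, 'op': 0.4, 'xdir': np.float64(-165.1)}
```

View pics/top1.png

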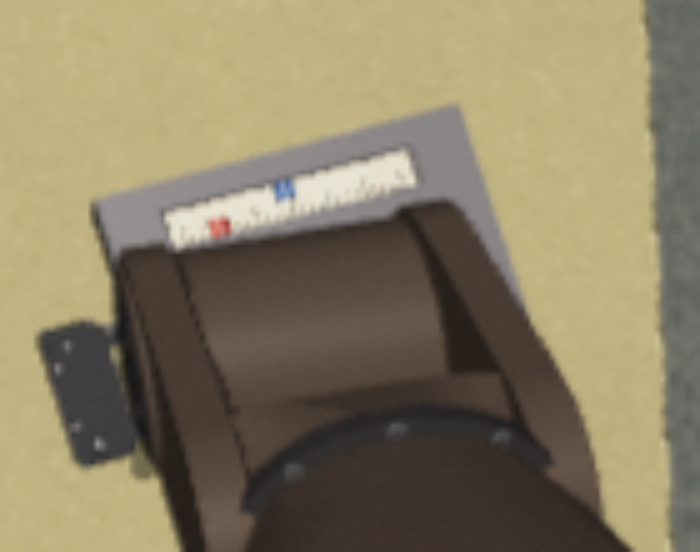

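View pics/side1.png

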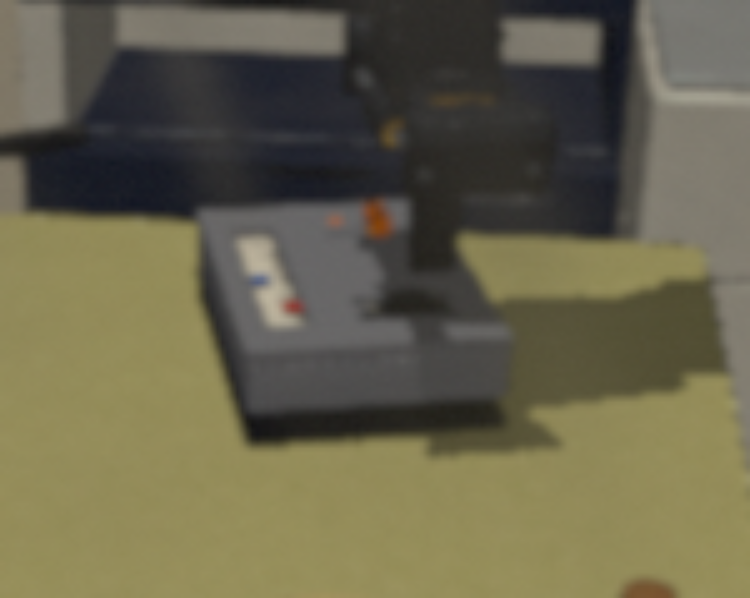

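```bash
python3 -m pendant '0 0 0 -3.3 -12.5 0 1; 0 0 0 -3.3 -12.5 7 1; 0 0 0 -3.3 -12.5 14 1;0 0 0 -3.3 -12.5 14 1;0 0 0 -3.3 -12.5 14 1';python3 -c "from h import*;print(st())"
```

```text
t: 3.3
tcp_pos: [473.3, 124.7, 100.2]
tool_rot: [0.407, -3.114, -0.0]
wrist_force: [0.6, -0.3, 0.1]
opening: 0.2
{'t': 3.3, 'm': array([-32.5,  53. ]), 'tipz': np.float64(75.2), 'f': array([ 0.6, -0.3,  0.1]), 'fx': 0.5, 'op': 0.2, 'xdir': np.float64(-165.1)}
```

```bash
python3 -m pendant '0 0 0 0 0 1 1;0 0 0 0 0 2 1;0 0 0 0 0 2 1;0 0 0 0 0 2 1';python3 -c "from h import*;print(st())"
```

```text
t: 3.7
tcp_pos: [473.5, 124.7, 98.7]
tool_rot: [-0.407, 3.115, 0.0]
wrist_force: [-1.4, 0.1, 1.0]
opening: 0.3
{'t': 3.7, 'm': array([-32.3,  53. ]), 'tipz': np.float64(73.7), 'f': array([-1.4,  0.1,  1. ]), 'fx': -1.3, 'op': 0.3, 'xdir': np.float64(-165.1)}
```

```bash
python3 -m pendant '0 0 0 0 0 1 1;0 0 0 0 0 1 1;0 0 0 0 0 1 1';python3 -c "from h import*;print(st())";python3 -m pendant '0 0 0 0 0 1 1;0 0 0 0 0 1 1;0 0 0 0 0 1 1';python3 -c "from h import*;print(st())"
```

```text
t: 4.0
tcp_pos: [473.6, 124.7, 97.7]
tool_rot: [-0.407, 3.115, 0.0]
wrist_force: [0.3, 0.3, 0.8]
opening: 0.5
{'t': 4.0, 'm': array([-32.2,  52.9]), 'tipz': np.float64(72.7), 'f': array([0.3, 0.3, 0.8]), 'fx': 0.3, 'op': 0.5, 'xdir': np.float64(-165.1)}
t: 4.3
tcp_pos: [473.6, 124.7, 96.7]
tool_rot: [-0.407, 3.115, 0.0]
wrist_force: [-1.0, -0.5, 2.4]
opening: 0.3
{'t': 4.3, 'm': array([-32.2,  52.9]), 'tipz': np.float64(71.7), 'f': array([-1. , -0.5,  2.4]), 'fx': -1.1, 'op': 0.3, 'xdir': np.float64(-165.1)}
```

```bash
python3 -m pendant '0 0 0 0 0 1 1;0 0 0 0 0 1 1';python3 -c "from h import*;print(st())";
```

```text
t: 4.5
tcp_pos: [473.6, 124.7, 95.7]
tool_rot: [-0.407, 3.115, 0.0]
wrist_force: [-0.3, 0.2, 4.8]
opening: 0.2
{'t': 4.5, 'm': array([-32.2,  52.9]), 'tipz': np.float64(70.7), 'f': array([-0.3,  0.2,  4.8]), 'fx': -0.2, 'op': 0.2, 'xdir': np.float64(-165.1)}
```

```bash
python3 -m pendant '0 0 0 0 0 0.7 1;0 0 0 -2 0 0.7 1;0 0 0 -4 0 0.7 1;0 0 0 -4 0 0.7 1';cat > look.py <<'E'
from h import*
import sys
print(st())
p,d=manip.snapshot('top');off=(290,165)
b=blobs(p[165:200,290:345],off)
w=[mach(ray('top',b[k][0],61)[0]) for k in('red','blue')]
print('red',w[0].round(1),b['red'][1],'blue',w[1].round(1),b['blue'][1],'dy',(w[0]-w[1])[1].round(2))
cv2.imwrite(f'pics/{sys.argv[1]}.png',cv2.resize(cv2.cvtColor(p[160:200,280:350],4),None,fx=10,fy=10,interpolation=0))
E
python3 look.py a1
```

```text
t: 4.9
tcp_pos: [477.4, 125.7, 95.2]
tool_rot: [0.407, -3.115, -0.0]
wrist_force: [-2.1, -0.5, 7.6]
opening: 0.4
{'t': 4.9, 'm': array([-28.3,  52.9]), 'tipz': np.float64(70.2), 'f': array([-2.1, -0.5,  7.6]), 'fx': -2.1, 'op': 0.4, 'xdir': np.float64(-165.1)}
red [38.9 38.9] 2 blue [48.   1.9] 11 dy 37.0
```

View pics/a1.png

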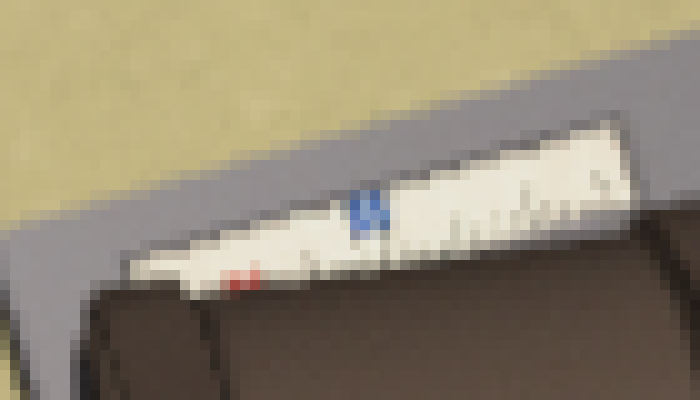

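```bash
python3 -m pendant '0 0 0 -2 0 0 1;0 0 0 -4 0 0 1;0 0 0 -4 0 0 1';python3 -c "from h import*;print(st())"; python3 -m pendant '0 0 0 -2 0 0 1;0 0 0 -4 0 0 1;0 0 0 -4 0 0 1';python3 -c "from h import*;print(st())"
```

```text
t: 5.25
tcp_pos: [481.3, 126.7, 95.2]
tool_rot: [-0.407, 3.115, 0.0]
wrist_force: [-1.9, -0.2, 9.2]
opening: 0.2
{'t': 5.25, 'm': array([-24.2,  52.9]), 'tipz': np.float64(70.2), 'f': array([-1.9, -0.2,  9.2]), 'fx': -1.9, 'op': 0.2, 'xdir': np.float64(-165.1)}
t: 5.55
tcp_pos: [485.2, 127.8, 95.3]
tool_rot: [-0.407, 3.115, 0.0]
wrist_force: [-1.2, 0.4, 9.2]
opening: -0.0
{'t': 5.55, 'm': array([-20.2,  52.9]), 'tipz': np.float64(70.3), 'f': array([-1.2,  0.4,  9.2]), 'fx': -1.1, 'op': -0.0, 'xdir': np.float64(-165.1)}
```

```bash
python3 -m pendant '0 0 0 -2 0 -0.5 1;0 0 0 -4 0 -1 1;0 0 0 -4 0 -1 1';python3 -c "from h import*;print(st())"; python3 -m pendant '0 0 0 -2 0 0 1;0 0 0 -3 0 0 1;0 0 0 -3 0 0 1';python3 -c "from h import*;print(st())"
```

```text
t: 5.85
tcp_pos: [489.1, 128.8, 96.2]
tool_rot: [-0.407, 3.115, 0.0]
wrist_force: [-1.4, -0.2, 7.8]
opening: 0.5
{'t': 5.85, 'm': array([-16.2,  52.9]), 'tipz': np.float64(71.2), 'f': array([-1.4, -0.2,  7.8]), 'fx': -1.4, 'op': 0.5, 'xdir': np.float64(-165.1)}
t: 6.15
tcp_pos: [492.0, 129.6, 96.2]
tool_rot: [-0.407, 3.115, 0.0]
wrist_force: [-0.4, -0.4, 8.1]
opening: 0.4
{'t': 6.15, 'm': array([-13.2,  52.9]), 'tipz': np.float64(71.2), 'f': array([-0.4, -0.4,  8.1]), 'fx': -0.5, 'op': 0.4, 'xdir': np.float64(-165.1)}
```

```bash
python3 -m pendant '0 0 0 0 0 -8 1;0 0 0 19 0 -8 1;0 0 0 40 0 -8 1;0 0 0 40 0 -8 1;0 0 0 40 0 -8 1'; python3 look.py a2
```

```text
t: 6.65
tcp_pos: [453.7, 119.3, 104.3]
tool_rot: [-0.407, 3.114, 0.0]
wrist_force: [0.0, 0.5, 0.2]
opening: 0.4
{'t': 6.65, 'm': array([-52.8,  52.8]), 'tipz': np.float64(79.3), 'f': array([0. , 0.5, 0.2]), 'fx': 0.1, 'op': 0.4, 'xdir': np.float64(-165.1)}
red [36.7 28.6] 6 blue [48.1  1.9] 11 dy 26.63
```

View pics/a2.png

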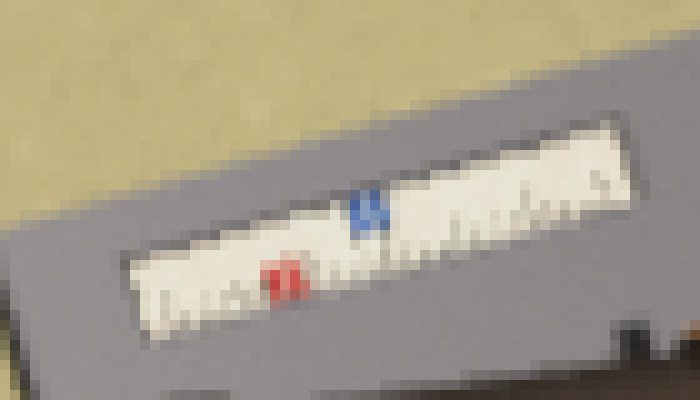

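```bash
python3 -m pendant '0 0 0 -21 0 0 1;0 0 0 -21 0 4 1;0 0 0 -21 0 6.5 1;0 0 0 -21 0 6.5 1;0 0 0 -21 0 6.5 1'; python3 -c "from h import*;print(st())"
```

```text
t: 7.2
tcp_pos: [473.5, 124.6, 97.5]
tool_rot: [-0.407, 3.114, 0.0]
wrist_force: [1.7, -1.0, 3.8]
opening: 0.3
{'t': 7.2, 'm': array([-32.3,  52.9]), 'tipz': np.float64(72.5), 'f': array([ 1.7, -1. ,  3.8]), 'fx': 1.4, 'op': 0.3, 'xdir': np.float64(-165.1)}
```

```bash
python3 -m pendant '0 0 0 0 0 1 1;0 0 0 -2 0 1 1;0 0 0 -4 0 1 1;0 0 0 -4 0 1 1'; python3 -c "from h import*;print(st())"; python3 -m pendant '0 0 0 -2 0 0 1;0 0 0 -4 0 0 1;0 0 0 -4 0 0 1';python3 -c "from h import*;print(st())"
```

```text
t: 7.6
tcp_pos: [477.0, 125.5, 96.6]
tool_rot: [0.407, -3.114, 0.0]
wrist_force: [-1.1, -1.0, 7.1]
opening: 0.5
{'t': 7.6, 'm': array([-28.7,  52.9]), 'tipz': np.float64(71.6), 'f': array([-1.1, -1. ,  7.1]), 'fx': -1.3, 'op': 0.5, 'xdir': np.float64(-165.1)}
t: 7.9
tcp_pos: [480.9, 126.6, 96.6]
tool_rot: [0.407, -3.114, 0.0]
wrist_force: [-0.9, -0.8, 7.7]
opening: 0.2
{'t': 7.9, 'm': array([-24.7,  52.9]), 'tipz': np.float64(71.6), 'f': array([-0.9, -0.8,  7.7]), 'fx': -1.1, 'op': 0.2, 'xdir': np.float64(-165.1)}
```

```bash
python3 -m pendant '0 0 0 -2 0 0 1;0 0 0 -4 0 0 1;0 0 0 -4 0 0 1'; python3 -c "from h import*;print(st())"; python3 -m pendant '0 0 0 -2 0 0 1;0 0 0 -4 0 -0.3 1;0 0 0 -4 0 -0.3 1';python3 -c "from h import*;print(st())"; python3 -m pendant '0 0 0 -2 0 0 1;0 0 0 -3 0 -0.3 1;0 0 0 -3 0 -0.3 1';python3 -c "from h import*;print(st())"
```

```text
t: 8.2
tcp_pos: [484.8, 127.6, 96.7]
tool_rot: [0.407, -3.115, 0.0]
wrist_force: [-0.2, -1.6, 8.0]
opening: 0.7
{'t': 8.2, 'm': array([-20.7,  52.9]), 'tipz': np.float64(71.7), 'f': array([-0.2, -1.6,  8. ]), 'fx': -0.6, 'op': 0.7, 'xdir': np.float64(-165.1)}
t: 8.5
tcp_pos: [488.6, 128.6, 96.9]
tool_rot: [0.407, -3.115, 0.0]
wrist_force: [-0.3, -0.8, 6.3]
opening: 0.7
{'t': 8.5, 'm': array([-16.7,  52.9]), 'tipz': np.float64(71.9), 'f': array([-0.3, -0.8,  6.3]), 'fx': -0.5, 'op': 0.7, 'xdir': np.float64(-165.1)}
t: 8.8
tcp_pos: [491.4, 129.4, 97.1]
tool_rot: [0.407, -3.114, 0.0]
wrist_force: [-0.4, -2.1, 6.3]
opening: 0.5
{'t': 8.8, 'm': array([-13.8,  52.9]), 'tipz': np.float64(72.1), 'f': array([-0.4, -2.1,  6.3]), 'fx': -1.0, 'op': 0.5, 'xdir': np.float64(-165.1)}
```

```bash
sed -i 's/np.clip(r-1.6\*np.maximum(g,b)-10,0,None)\*(g<b\*1.35)/np.clip(r-1.15*np.maximum(g,b)-10,0,None)*(g<b*1.35)/; s/np.clip(b-1.25\*r-10/np.clip(b-1.0*r-10/' h.py; python3 -m pendant '0 0 0 0 0 -8 1;0 0 0 19 0 -8 1;0 0 0 40 0 -8 1;0 0 0 40 0 -8 1;0 0 0 40 0 -8 1'; python3 look.py a3
```

```text
t: 9.3
tcp_pos: [453.5, 119.3, 105.4]
tool_rot: [-0.407, 3.115, 0.0]
wrist_force: [0.2, -0.5, -0.1]
opening: 0.6
{'t': 9.3, 'm': array([-53. ,  52.9]), 'tipz': np.float64(80.4), 'f': array([ 0.2, -0.5, -0.1]), 'fx': 0.0, 'op': 0.6, 'xdir': np.float64(-165.1)}
red [36.9 17. ] 17 blue [48.   1.8] 17 dy 15.16
```

View pics/a3.png

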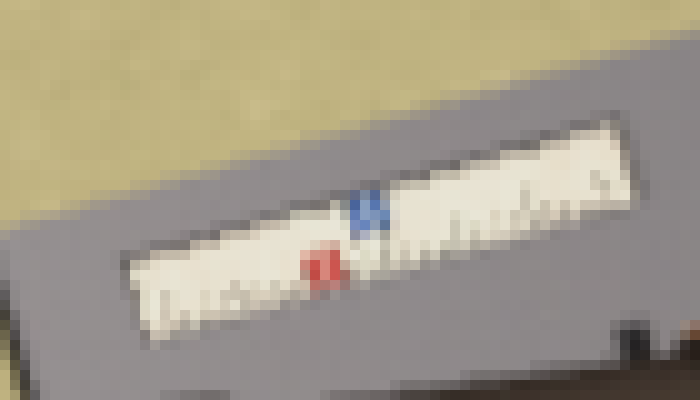

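```bash
python3 -m pendant '0 0 0 -21 0 0 1;0 0 0 -21 0 4 1;0 0 0 -21 0 7.5 1;0 0 0 -21 0 7.5 1;0 0 0 -21 0 7.5 1'; python3 -c "from h import*;print(st())"
```

```text
t: 9.85
tcp_pos: [473.6, 124.7, 97.6]
tool_rot: [-0.407, 3.114, 0.0]
wrist_force: [2.2, 1.4, 4.6]
opening: 0.4
{'t': 9.85, 'm': array([-32.2,  52.9]), 'tipz': np.float64(72.6), 'f': array([2.2, 1.4, 4.6]), 'fx': 2.5, 'op': 0.4, 'xdir': np.float64(-165.1)}
```

```bash
python3 -m pendant '0 0 0 0 0 0.8 1;0 0 0 -2 0 0.8 1;0 0 0 -4 0 0.8 1;0 0 0 -4 0 0.8 1'; python3 -c "from h import*;print(st())"; python3 -m pendant '0 0 0 -2 0 0 1;0 0 0 -4 0 0 1;0 0 0 -4 0 0 1';python3 -c "from h import*;print(st())"; python3 -m pendant '0 0 0 -2 0 0 1;0 0 0 -4 0 0 1;0 0 0 -4 0 0 1';python3 -c "from h import*;print(st())"
```

```text
t: 10.25
tcp_pos: [477.0, 125.6, 96.9]
tool_rot: [0.407, -3.115, -0.0]
wrist_force: [-0.2, 0.1, 6.2]
opening: 0.4
{'t': 10.25, 'm': array([-28.7,  52.9]), 'tipz': np.float64(71.9), 'f': array([-0.2,  0.1,  6.2]), 'fx': -0.1, 'op': 0.4, 'xdir': np.float64(-165.1)}
t: 10.55
tcp_pos: [480.9, 126.6, 96.9]
tool_rot: [0.407, -3.115, -0.0]
wrist_force: [-1.5, -0.5, 5.8]
opening: 0.7
{'t': 10.55, 'm': array([-24.7,  52.9]), 'tipz': np.float64(71.9), 'f': array([-1.5, -0.5,  5.8]), 'fx': -1.6, 'op': 0.7, 'xdir': np.float64(-165.1)}
t: 10.85
tcp_pos: [484.7, 127.6, 96.8]
tool_rot: [0.407, -3.115, 0.0]
wrist_force: [0.5, -0.2, 5.8]
opening: 0.4
{'t': 10.85, 'm': array([-20.7,  52.9]), 'tipz': np.float64(71.8), 'f': array([ 0.5, -0.2,  5.8]), 'fx': 0.4, 'op': 0.4, 'xdir': np.float64(-165.1)}
```

```bash
python3 -m pendant '0 0 0 -2 0 0.2 1;0 0 0 -4 0 0.3 1;0 0 0 -6 0 0.3 1;0 0 0 -7 0 0.3 1;0 0 0 -7 0 0.3 1'; python3 -c "from h import*;print(st())"; python3 -m pendant '0 0 0 0 0 -8 1;0 0 0 19 0 -8 1;0 0 0 40 0 -8 1;0 0 0 40 0 -8 1;0 0 0 40 0 -8 1'; python3 look.py a4
```

```text
t: 11.35
tcp_pos: [491.4, 129.4, 96.5]
tool_rot: [0.407, -3.114, 0.0]
wrist_force: [-0.5, -0.7, 4.7]
opening: 0.7
{'t': 11.35, 'm': array([-13.8,  52.9]), 'tipz': np.float64(71.5), 'f': array([-0.5, -0.7,  4.7]), 'fx': -0.7, 'op': 0.7, 'xdir': np.float64(-165.1)}
t: 11.85
tcp_pos: [453.5, 119.3, 104.9]
tool_rot: [-0.407, 3.115, 0.0]
wrist_force: [1.8, 0.3, 0.1]
opening: 0.4
{'t': 11.85, 'm': array([-53. ,  52.9]), 'tipz': np.float64(79.9), 'f': array([1.8, 0.3, 0.1]), 'fx': 1.8, 'op': 0.4, 'xdir': np.float64(-165.1)}
red [36.5  5.5] 17 blue [48.1  1.8] 16 dy 3.71
```

View pics/a4.png

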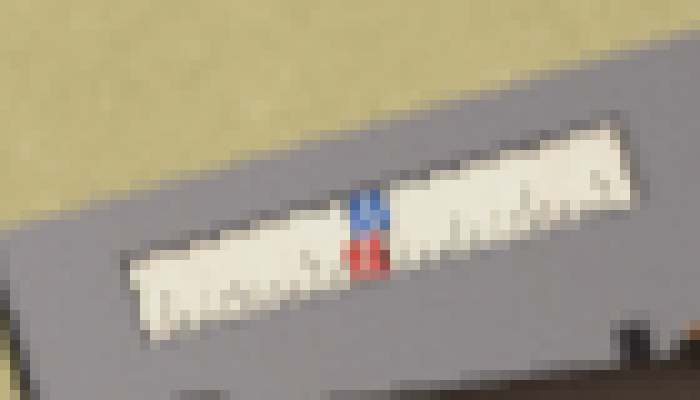

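```bash
python3 -m pendant '0 0 0 -26 0 0 1;0 0 0 -26 0 4 1;0 0 0 -26 0 7.5 1;0 0 0 -26 0 8 1;0 0 0 -26 0 8 1'; python3 -c "from h import*;print(st())"
```

```text
t: 12.4
tcp_pos: [478.6, 126.0, 96.6]
tool_rot: [-0.407, 3.114, 0.0]
wrist_force: [1.7, 0.4, 5.3]
opening: 0.0
{'t': 12.4, 'm': array([-27. ,  52.9]), 'tipz': np.float64(71.6), 'f': array([1.7, 0.4, 5.3]), 'fx': 1.8, 'op': 0.0, 'xdir': np.float64(-165.1)}
```

```bash
python3 -m pendant '0 0 0 0 0 0.5 1;0 0 0 -2 0 0.5 1;0 0 0 -4 0 0.5 1;0 0 0 -6 0 0.5 1;0 0 0 -6 0 0.5 1'; python3 -c "from h import*;print(st())"; python3 -m pendant '0 0 0 0 0 -8 1;0 0 0 14 0 -8 1;0 0 0 32 0 -8 1;0 0 0 32 0 -8 1;0 0 0 32 0 -8 1'; python3 look.py a5;python3 look.py a5b
```

```text
t: 12.9
tcp_pos: [483.8, 127.4, 96.1]
tool_rot: [0.407, -3.115, 0.0]
wrist_force: [0.8, -1.0, 4.2]
opening: 0.5
{'t': 12.9, 'm': array([-21.7,  52.9]), 'tipz': np.float64(71.1), 'f': array([ 0.8, -1. ,  4.2]), 'fx': 0.5, 'op': 0.5, 'xdir': np.float64(-165.1)}
t: 13.4
tcp_pos: [453.6, 119.3, 104.3]
tool_rot: [-0.407, 3.115, 0.0]
wrist_force: [0.0, 0.5, -0.7]
opening: 0.2
{'t': 13.4, 'm': array([-52.9,  52.9]), 'tipz': np.float64(79.3), 'f': array([ 0. ,  0.5, -0.7]), 'fx': 0.2, 'op': 0.2, 'xdir': np.float64(-165.1)}
red [36.5  2.8] 18 blue [48.1  1.8] 16 dy 1.02
{'t': 13.45, 'm': array([-52.6,  52.8]), 'tipz': np.float64(79.3), 'f': array([-0.6,  0.6,  0.3]), 'fx': -0.4, 'op': 0.7, 'xdir': np.float64(-165.1)}
red [36.5  2.8] 18 blue [48.2  1.8] 16 dy 1.01
```

View pics/a5.png

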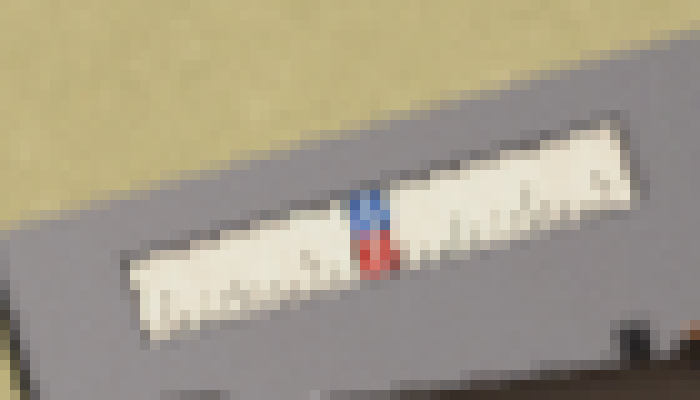

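```bash
python3 -m pendant '0 0 0 -26 0 0 1;0 0 0 -26 0 4 1;0 0 0 -26 0 8 1;0 0 0 -26 0 8.5 1;0 0 0 -26 0 8.5 1'; python3 -m pendant '0 0 0 0 0 0 1;0 0 0 -1 0 0.3 1;0 0 0 -2.2 0 0.3 1;0 0 0 -2.2 0 0.3 1'; python3 -c "from h import*;print(st())"; python3 -m pendant '0 0 0 0 0 -8 1;0 0 0 10 0 -8 1;0 0 0 29 0 -8 1;0 0 0 29 0 -8 1;0 0 0 29 0 -8 1'; python3 look.py a6
```

```text
t: 14.0
tcp_pos: [478.7, 126.0, 95.6]
tool_rot: [-0.407, 3.114, 0.0]
wrist_force: [1.9, 0.7, 5.7]
opening: 0.7
t: 14.4
tcp_pos: [480.2, 126.4, 95.3]
tool_rot: [-0.407, 3.115, 0.0]
wrist_force: [-0.5, -0.7, 7.5]
opening: 0.3
{'t': 14.4, 'm': array([-25.4,  52.9]), 'tipz': np.float64(70.3), 'f': array([-0.5, -0.7,  7.5]), 'fx': -0.7, 'op': 0.3, 'xdir': np.float64(-165.1)}
t: 14.9
tcp_pos: [452.3, 119.0, 103.3]
tool_rot: [-0.407, 3.115, 0.0]
wrist_force: [0.6, -0.0, -0.5]
opening: 0.3
{'t': 14.9, 'm': array([-54.2,  52.9]), 'tipz': np.float64(78.3), 'f': array([ 0.6, -0. , -0.5]), 'fx': 0.5, 'op': 0.3, 'xdir': np.float64(-165.1)}
red [36.4  2.5] 17 blue [48.1  1.8] 16 dy 0.65
```

View pics/a6.png

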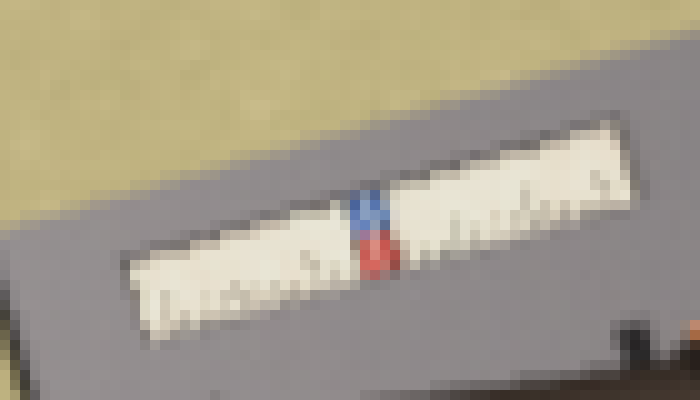

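```bash
python3 - <<'E'
from h import*
a=np.load('top0.npz')['p'];q=a[195:215,335:360].astype(float)
m=((q[...,0]>1.35*q[...,1])&(q[...,0]>60)).astype(np.uint8)
n,l,s,c=cv2.connectedComponentsWithStats(m);print(s,c+[335,195])
for i in range(1,n):
    ys,xs=np.nonzero(l==i);P=np.array([mach(w) for w in ray('top',np.c_[xs+335,ys+195],76)])
    print(len(xs),P.mean(0),P.min(0),P.max(0))
ps=[mach(w) for w in ray('top',np.array([[410,262],[428,258],[450,338],[430,345]])/5+[260,140],62)];print('slot of lock',ps)
E
```

```text
[[  0   0  25  20 449]
 [  7   4  10   7  51]] [[347.03563474 204.72605791]
 [346.68627451 202.50980392]]
51 [-28.91452198 -54.83324589] [-36.02226661 -66.70778388] [-22.20539385 -42.05346347]
slot of lock [array([ -0.1579159 , -54.05676756]), array([ -0.76910376, -63.76698444]), array([-44.18451523, -62.56279636]), array([-44.77728318, -51.4121795 ])]
```

```bash
python3 -m pendant '0 0 0 2 -5 -12 1;0 0 0 2 -40 -12 1;0 0 0 2 -80 -12 1;0 0 0 2 -109 -12 1;0 0 0 2 -109 -12 1'; python3 -m pendant '0 0 0 0 0 0 1;0 0 0 0 0 0 1';  python3 -c "
from h import*;print(st())
p,d=manip.snapshot('side');cv2.imwrite('pics/s2.png',cv2.resize(cv2.cvtColor(p[110:220,200:330],4),None,fx=6,fy=5))"
```

```text
t: 15.45
tcp_pos: [479.9, 10.3, 115.8]
tool_rot: [-0.402, 3.114, -0.001]
wrist_force: [0.3, -0.3, -0.9]
opening: 0.2
t: 15.65
tcp_pos: [478.4, 13.7, 115.4]
tool_rot: [-0.408, 3.115, 0.0]
wrist_force: [-0.2, 0.8, -0.4]
opening: 0.5
{'t': 15.65, 'm': array([-56. , -55.6]), 'tipz': np.float64(90.4), 'f': array([-0.2,  0.8, -0.4]), 'fx': 0.0, 'op': 0.5, 'xdir': np.float64(-165.1)}
```

View pics/s2.png

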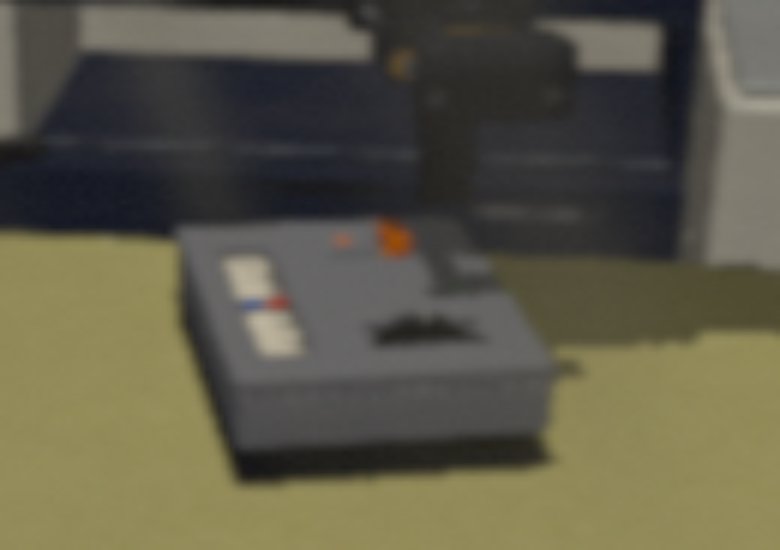

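```bash
python3 -m pendant '0 0 0 0 0 10 1;0 0 0 0 0 18 1;0 0 0 0 0 22 1;0 0 0 0 0 22 1;0 0 0 0 0 22 1'; python3 -m pendant '0 0 0 -3 0 0 1;0 0 0 -6 0 0 1;0 0 0 -8 0 0 1;0 0 0 -8 0 0 1'; python3 -c "from h import*;print(st())"
```

```text
t: 16.2
tcp_pos: [478.5, 13.3, 92.9]
tool_rot: [0.407, -3.115, -0.0]
wrist_force: [0.1, -0.2, 0.1]
opening: 0.3
t: 16.6
tcp_pos: [486.6, 15.3, 93.2]
tool_rot: [-0.407, 3.115, 0.0]
wrist_force: [-0.0, 0.4, 0.0]
opening: 0.5
{'t': 16.6, 'm': array([-47.7, -56.1]), 'tipz': np.float64(68.2), 'f': array([-0. ,  0.4,  0. ]), 'fx': 0.1, 'op': 0.5, 'xdir': np.float64(-165.1)}
```

```bash
python3 -m pendant '0 0 0 -2 0 0 1;0 0 0 -4 0 0 1;0 0 0 -6 0 0 1;0 0 0 -6 0 0 1';python3 -c "from h import*;print(st())"; python3 -m pendant '0 0 0 -2 0 0 1;0 0 0 -4 0 0 1;0 0 0 -6 0 0 1;0 0 0 -6 0 0 1'; python3 -c "
from h import*;print(st())
p,d=manip.snapshot('side');cv2.imwrite('pics/s3.png',cv2.resize(cv2.cvtColor(p[140:190,220:300],4),None,fx=9,fy=9))"
```

```text
t: 17.0
tcp_pos: [492.4, 16.9, 93.1]
tool_rot: [-0.407, 3.115, 0.0]
wrist_force: [-0.9, -0.0, 0.4]
opening: 0.5
{'t': 17.0, 'm': array([-41.7, -56.1]), 'tipz': np.float64(68.1), 'f': array([-0.9, -0. ,  0.4]), 'fx': -0.9, 'op': 0.5, 'xdir': np.float64(-165.1)}
t: 17.4
tcp_pos: [498.3, 18.5, 93.1]
tool_rot: [-0.407, 3.115, 0.0]
wrist_force: [-1.4, 1.0, -0.5]
opening: 0.8
{'t': 17.4, 'm': array([-35.6, -56.1]), 'tipz': np.float64(68.1), 'f': array([-1.4,  1. , -0.5]), 'fx': -1.1, 'op': 0.8, 'xdir': np.float64(-165.1)}
```

View pics/s3.png

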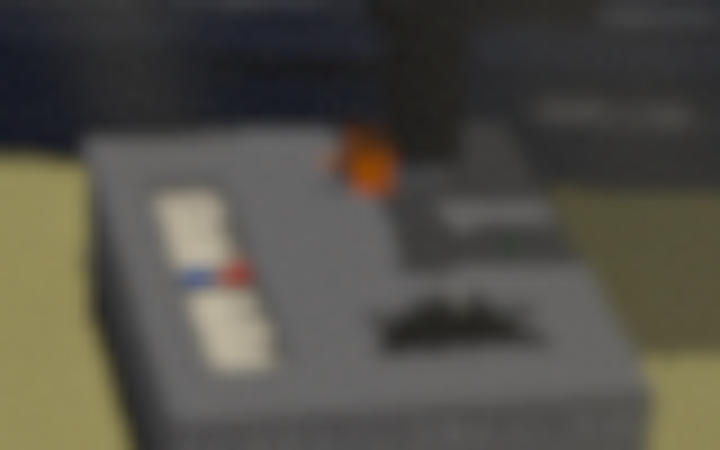

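```bash
python3 -m pendant '0 0 0 -1 0 0 1;0 0 0 -2 0 0 1;0 0 0 -3 0 0 1;0 0 0 -4 0 0 1;0 0 0 -4 0 0 1';python3 -c "from h import*;print(st())"; python3 -m pendant '0 0 0 -0.5 0 0 1;0 0 0 -1 0 0 1;0 0 0 -1 0 0 1'; python3 -c "from h import*;print(st())"
```

```text
t: 17.95
tcp_pos: [501.9, 19.4, 93.1]
tool_rot: [-0.407, 3.115, 0.0]
wrist_force: [0.2, -1.1, -0.8]
opening: -0.0
{'t': 17.95, 'm': array([-31.9, -56.1]), 'tipz': np.float64(68.1), 'f': array([ 0.2, -1.1, -0.8]), 'fx': -0.0, 'op': -0.0, 'xdir': np.float64(-165.1)}
t: 18.25
tcp_pos: [502.1, 19.5, 93.1]
tool_rot: [0.407, -3.114, -0.0]
wrist_force: [-5.4, -3.1, 3.3]
opening: 0.2
{'t': 18.25, 'm': array([-31.7, -56. ]), 'tipz': np.float64(68.1), 'f': array([-5.4, -3.1,  3.3]), 'fx': -6.1, 'op': 0.2, 'xdir': np.float64(-165.1)}
```

```bash
python3 -m pendant '0 0 0 -0.5 0 0 1;0 0 0 -0.5 0 0 1';python3 -c "from h import*;print(st())"; python3 -m pendant '0 0 0 -0.5 0 0 1;0 0 0 -0.5 0 0 1'; python3 -c "from h import*;print(st())"
```

```text
t: 18.45
tcp_pos: [502.2, 19.5, 93.1]
tool_rot: [0.407, -3.113, -0.0]
wrist_force: [-6.5, -5.8, 4.6]
opening: 0.0
{'t': 18.45, 'm': array([-31.6, -56.1]), 'tipz': np.float64(68.1), 'f': array([-6.5, -5.8,  4.6]), 'fx': -7.8, 'op': 0.0, 'xdir': np.float64(-165.1)}
t: 18.65
tcp_pos: [502.2, 19.6, 93.0]
tool_rot: [0.407, -3.112, -0.0]
wrist_force: [-8.6, -5.8, 5.6]
opening: 0.5
{'t': 18.65, 'm': array([-31.5, -56. ]), 'tipz': np.float64(68.0), 'f': array([-8.6, -5.8,  5.6]), 'fx': -9.8, 'op': 0.5, 'xdir': np.float64(-165.1)}
```

```bash
python3 -m pendant '0 0 0 3 0 0 1;0 0 0 10 0 0 1;0 0 0 20 0 -10 1;0 0 0 40 0 -50 1;0 0 0 80 0 -90 1';python3 -m pendant '0 0 0 40 0 -20 1;0 0 0 60 0 -20 1;0 0 0 60 0 -20 1';python3 - <<'E'
from h import*
print(st())
p,d=manip.snapshot('side');cv2.imwrite('pics/s4.png',cv2.resize(cv2.cvtColor(p[140:190,220:300],4),None,fx=9,fy=9))
a,d=manip.snapshot('top');cv2.imwrite('pics/t4.png',cv2.resize(cv2.cvtColor(a[155:235,275:375],4),None,fx=7,fy=7))
q=a[175:225,325:370].astype(float)
m=((q[...,0]>1.35*q[...,1])&(q[...,0]>60)).astype(np.uint8)
n,l,s,c=cv2.connectedComponentsWithStats(m)
for i in range(1,n):
    ys,xs=np.nonzero(l==i);P=np.array([mach(w) for w in ray('top',np.c_[xs+325,ys+175],76)])
    print(len(xs),P.mean(0),P.min(0),P.max(0))
E
python3 look.py a7
```

```text
t: 19.15
tcp_pos: [430.6, 0.4, 179.7]
tool_rot: [-0.408, 3.115, 0.0]
wrist_force: [-0.2, -1.0, 0.4]
opening: 0.1
t: 19.45
tcp_pos: [370.6, -15.1, 199.6]
tool_rot: [-0.405, 3.114, -0.001]
wrist_force: [1.4, 0.1, -0.7]
opening: 0.6
{'t': 19.45, 'm': array([-167.6,  -55.8]), 'tipz': np.float64(174.6), 'f': array([ 1.4,  0.1, -0.7]), 'fx': 1.3, 'op': 0.6, 'xdir': np.float64(-165.2)}
56 [-11.27532511 -55.90142866] [-19.00770653 -71.06305055] [ -4.44323686 -42.36531425]
{'t': 19.55, 'm': array([-165.1,  -56.4]), 'tipz': np.float64(174.1), 'f': array([1.6, 0.9, 0. ]), 'fx': 1.8, 'op': 0.5, 'xdir': np.float64(-165.1)}
red [33.8 -0.1] 21 blue [48.1  1.8] 16 dy -1.95
```

View pics/t4.png

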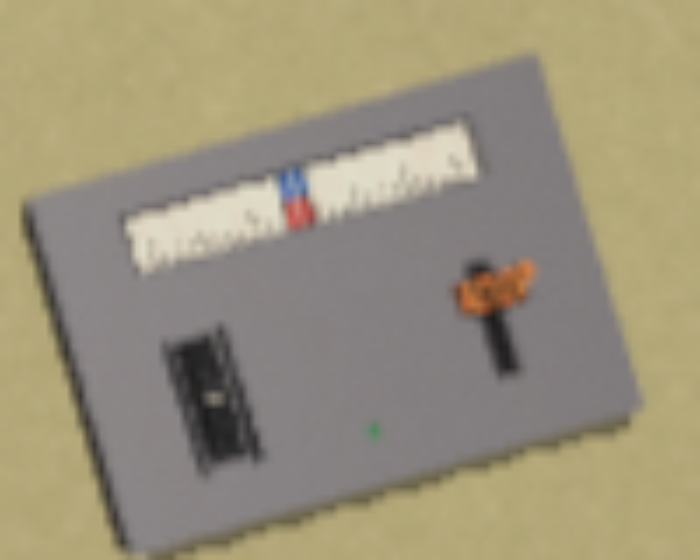

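View pics/s4.png

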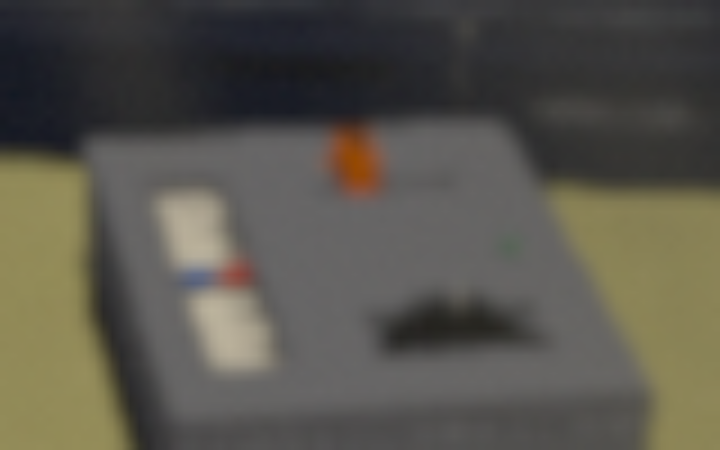

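```bash
python3 - <<'E'
from h import*
p,d=manip.snapshot('top')
b=blobs(p[170:195,300:330],(300,170));w=[mach(ray('top',b[k][0],61)[0]) for k in('red','blue')];print(w,b,w[0]-w[1])
print(manip.sense()["t"],st())
for t in("staple_box_a","rubber_stamp","tape_roll"):print(t,manip.recognise('top',t)[:1])
E
```

```text
[array([36.3805618 ,  2.47052587]), array([48.11798895,  1.82102468])] {'red': (array([317.34126285, 185.07441997]), 17), 'blue': (array([316.29624277, 180.74132948]), 16), 'orange': (array([300., 170.]), 0)} [-11.73742716   0.6495012 ]
19.65 {'t': 19.65, 'm': array([-164.6,  -56.3]), 'tipz': np.float64(173.5), 'f': array([ 0.1,  1.3, -0.2]), 'fx': 0.4, 'op': 0.4, 'xdir': np.float64(-165.1)}
staple_box_a [{'centre': [322.9, 196.4], 'score': 0.24}]
rubber_stamp [{'centre': [201.6, 256.7], 'score': 0.79}]
tape_roll [{'centre': [186.9, 207.0], 'score': 0.97}]
```

```bash
python3 -c "from rig import manip;print(manip.hand_in())"
```

```text
the job is handed in; nothing more can be done
None
```

I rolled the thumbwheel with the closed fingertips in five strokes (about 4–9 N) until the red pointer lined up with the blue flag. I then pushed the orange lock knob to its back stop, backed the arm clear and handed the job in at about 20 s. No verdict is reported, so the results below are my own measurements.

- **Pointer:** in the last picture it sat about 0.65 mm from the flag along the groove, inside the 3 mm allowed. An earlier reading of −1.95 mm was almost certainly wrong, because that crop also took in part of the orange knob. I measured again with a tighter crop.
- **Lock knob:** the push force rose against a hard stop, to about 10 N forward and 12 N in total. Pictures from both cameras show the knob at the back end of its slot, about 17.6 mm from where it started. That figure is slightly off because the small orange dot merges with the knob.
- **Force:** the highest wrist reading I saw on the stapler was about 12 N, under the 14 N limit. I only read it at the end of each short move, so a brief peak in between would not show.
- **Loose items:** the arm never went near the box of staples, the stamp or the tape roll. The network found the stamp and tape roll within about 3 pixels (roughly 7 mm) of their starting places. It missed the staple box in the last picture, giving only a low-score false hit on the stapler, so I did not recheck the box.

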